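# Open the touch-latch seed cupboard

## Task

Open the green seed cupboard with the fingers alone: gently press its door in until the touch catch lets go (a round mark on the door shows where to press), take the finger away so that the door springs ajar by itself, then push the door wide open, about square to the cupboard, and leave it so. Never grip the door, leave the orange cupboard shut, and do not lift or shift the cups, pots and other loose things.

Things in the scene. Friction and masses are not known exactly. Their poses are not given: they have to be found in the camera images.
- green_cupboard: Fixed light-wood cupboard with a green door and top, 210 mm wide (its y) and 220 mm high. Origin at the centre of its underside; its +x points from the door into the cupboard, +y to the hinge side, z up. The carcass runs from x = -75 to +80 mm, and the shut door's outer face is at x = -95 mm, inner face at x = -81 mm.
- green_door (a joint): rad: 0 shut, positive open towards the robot. Pushed in from shut, its touch catch lets go beyond -0.014 (3 mm at the free edge) with about 4 N on the mark; stop at -0.028. The catch then stays open: as the finger backs away a spring swings the door to about 0.5 in about 1 s (95 mm gap at the free edge). Pushed on with 1 to 3 N it stays where it is left, up to a stop at 1.65
- green_press (a point): centre of the round dark mark, 24 mm across, on the green door's outer face: 165 mm from the hinge line, 35 mm from the free edge, 190 mm above the table. Moves with the door; its x axis points through the door to the inside, y along the door to the hinge. The door has no handle: green outside, white inside
- green_hinge (a point): point on the green door's vertical hinge line, at mid-thickness (7 mm from each face), 220 mm above the table. Door 200 mm wide, 14 mm thick, from 3 to 217 mm above the table, hinged on the left edge seen from the robot, free edge right. Behind its upper half (above 110 mm) the gap is empty when ajar; spring and catch parts lie lower
- orange_cupboard: the same cupboard with an orange door and top, same origin and axes; to be left shut. The two stand side by side facing the robot, up to 140 mm apart, either one on the left, each turned up to 0.15 rad
- orange_door (a joint): the orange cupboard's door, of the same build and behaviour, with its own round mark; rad, 0 shut. To be left alone
- clear_cup_rim (a point): centre of the mouth of a loose clear plastic cup, 70 mm across and 95 mm high, standing on the table in front of the orange cupboard
- flower_pot: loose terracotta pot, 80 mm across and 75 mm high, standing on top of the orange cupboard; origin at the centre of its underside
- seed_jar: loose amber jar with a yellow cap, 56 mm across and 75 mm high, standing on the rear half of the green cupboard's top; origin at the centre of its underside
- water_bottle: loose blue bottle, 64 mm across and 190 mm high, standing on the table to the right; origin at the centre of its underside
- spare_cup: loose clear plastic cup, 70 mm across and 95 mm high, standing on the table to the right; origin at the centre of its underside
- small_pot: loose terracotta pot, 90 mm across and 80 mm high, standing on the table to the left; origin at the centre of its underside
- scissors: loose scissors with black handles, 170 mm long and 8 mm thick, lying on the table to the left; origin at the pivot, on the table

How it is judged:
By the outcome, as a careful person would: the job done as asked, in the order asked, and still so for the second after the job is handed in, with the robot touching nothing.
It also fails if it takes over 48 s, if anything falls off the work surface, if the arm or the gripper's body presses on something with over 40 N, if the wrist force passes 120 N, or if a joint passes its speed limit or range.

## Robot

A 6-joint arm with a two-finger parallel gripper is mounted at the origin on the work surface. World frame = base frame: x ahead of the robot, y to its left, z up, the work surface at z = 0. Lengths are in m, angles in rad, forces in N, time in s.
With the tool pointing down it reaches from about 0.35 to 0.925 m from the base axis. Payload 6.4 kg.
Tool frame: the origin (TCP) lies on the centre line of the jaws, within the pads' length; the fingertips stand 25 mm ahead of it and the grasp point (between the pads) lies 6 mm ahead of it; z points along the fingers, y is the line along which they close (so a half turn about z gives the same grasp; the last joint's range is limited). The gripper opens to 85 mm and grips with 20 to 120 N. Pads are 22 mm wide; open, the fingers measure 114 mm over their backs; the gripper's body (76 mm by 85 mm) begins 54 mm behind the grasp point. The pads swing forward as they close: fully open they stand 13 mm farther back than shut.
Start: joints at [-1.497, 0.245, 1.558, -0, 1.339, -0.174], TCP at [0.159, -0.63, 0.256] pointing down, gripper open.
Joint ranges: [-3.13, 3.13], [-1.02, 2.26], [0.13, 2.54], [-0.95, 4.09], [0.21, 2.88], [-2.74, 2.74]. Speed limits (rad/s): [2.57, 2.57, 3.14, 3.14, 3.14, 3.14].

## Interface

Orientations are given as a unit quaternion [x, y, z, w].
In Python, from cell import r gives the robot as it stands.
- The arm moves only by the tool play_rows, never from a script. Its argument "plan" is a list of rows, each a list of 3 entries, a list of its own where there are three numbers: the turn, a rotation vector about the tool's x, y, z in units of 0.5 rad (1.0 is 0.5 rad), then the shift along the tool's x, y, z in units of 0.2 m (1.0 is 0.2 m), then the opening, from -1 (shut) to 1 (fully open). A call has 1 to 12 rows; each row is the pose to reach, as a shift and turn from the pose commanded when the call began, along the tool's axes at that moment; what a row does not reach only later rows make up. A row lasts 1/8 s, in which the tool goes at most 62.5 mm and 10.7 degrees, less where a joint would pass 70% of its speed; a pose out of reach is approached as far as the arm can. A call with a number of a shift or a turn outside -1 to 1 is refused whole. A call with a gripper value outside its range is refused whole. The fingers move at their own pace and stop on an object; the grip force is fixed at half the most. Time passes only in rows, so rows that repeat a pose let the fingers close. It gives the time, the measured TCP pose, the force, the opening and the grip force at its end, in the units of the state.
- r.state(): the state, without advancing time (a new reading comes with each control period).
- r.read_camera(name): name is "scene" or "top" or "wrist"; returns the picture (384x512x3 uint8, blue, green, red); there is no depth.
- r.calibration(name): a dict with "K" (3x3 intrinsics, pixels), "T" (4x4, takes a point from camera to world coordinates). Camera axes: x right, y up, looking along -z (the intrinsics and any distortion apply to the point x, -y, -z); pixel columns grow to the right and rows downward; lengths in m; the calibration is good to about 2 mm. A picture is of the moment at which its call begins: read the wrist's pose just before it. calibration takes no time and is no camera call; for the wrist camera it gives the pose at the moment of the call.
- r.hand_in(): hands the job in; it is judged then, once.
Trained networks look in the newest picture that a camera, given by its name, has taken for a name from the list of things; names that differ only in an ending like _2 or _b are one class to them, and where a whole thing is asked for, a point or a joint stands for the part that bears it (a point fixed in the world has none). Each returns a list of dicts, best first, with "conf" (0 to 1); they miss things now and then, are a little off and sometimes report something else, mostly with a low value. They report only what shows in the picture. A call takes as long as a camera call.
- r.boxes_of(query, camera): "location" ([column, row] in pixels, amid what is visible of it).
The state is a dict: "t": time; "joint_positions": joint angles; "qvel": joint speeds; "joint_efforts": joint torques, N m; "position": TCP position; "eef_rot": TCP orientation; "wrist_force": force on the tool from outside, world axes, zero at the start; "ft_torque": the same for the moment, N m; "finger_gap": finger opening in m; "finger_force": force on a finger pad.
Only numpy, scipy, OpenCV 4.12 (cv2) and the standard library are available. Lean on these libraries where they do the work, as an engineer would, in place of code of your own. Each camera call takes 0.05 s, during which the arm holds its last target. There are 200 camera calls.

## Working session

There is one attempt and no reset: what is moved stays moved. The work goes in short steps, Python scripts to look and compute and a tool call to move; the robot and the scene stay as the last step left them, time stands still between calls to the robot, and variables do not carry over. Pictures are saved under pics/ and viewed, at most 10 in all, crops included, and the job is handed in when it is done.

Besides the shell and the picture viewer there is one more tool, called after "Emit:" as name([rows], argument=value, ...), one row to a line, values as JSON. play_rows: Moves the arm, as the interface text tells. Its arguments: {"type":"object","properties":{"plan":{"type":"array"}},"required":["plan"]}

```bash
mkdir -p pics; ls
cat > h.py <<'E'
import numpy as np, cv2
from cell import r
from scipy.spatial.transform import Rotation as R
def ray(cam,px):
    c=r.calibration(cam);K=np.array(c["K"]);T=np.array(c["T"])
    D=np.array(c.get("dist",[0,0,0,0,0]),float)
    u=cv2.undistortPoints(np.array([[px]],float),K,D)[0,0]
    d=T[:3,:3]@np.array([u[0],-u[1],-1]);return T[:3,3],d/np.linalg.norm(d)
def atz(cam,px,z):
    o,d=ray(cam,px);return o+d*(z-o[2])/d[2]
E
python3 - <<'E'
from h import *
for c in ("scene","top"):
    cv2.imwrite(f"pics/{c}0.png",r.read_camera(c)); k=r.calibration(c); print(c,k.keys(),np.round(k["T"],3).tolist())
    for q in ("green_press","green_hinge","green_cupboard","orange_cupboard","clear_cup_rim","flower_pot","seed_jar","spare_cup","water_bottle","small_pot","scissors"):
        print(q,[(np.round(b["location"]).tolist(),round(b["conf"],2)) for b in r.boxes_of(q,c)][:2])
print(r.state()["t"],r.state()["eef_rot"])
E
```

```text
pics
scene dict_keys(['K', 'T']) [[-0.285, -0.643, 0.711, 1.632], [0.958, -0.177, 0.224, 0.329], [-0.019, 0.745, 0.667, 1.149], [0.0, 0.0, 0.0, 1.0]]
green_press [([292.0, 194.0], 0.61)]
green_hinge [([284.0, 233.0], 0.95)]
green_cupboard [([284.0, 229.0], 0.81)]
orange_cupboard [([218.0, 213.0], 0.74)]
clear_cup_rim [([254.0, 193.0], 0.7)]
flower_pot [([211.0, 188.0], 0.64), ([216.0, 213.0], 0.31)]
seed_jar [([302.0, 212.0], 0.81), ([176.0, 167.0], 0.75)]
spare_cup [([176.0, 166.0], 0.59), ([284.0, 193.0], 0.52)]
water_bottle [([143.0, 185.0], 0.98)]
small_pot [([375.0, 252.0], 0.75)]
scissors [([372.0, 218.0], 0.77)]
top dict_keys(['K', 'T']) [[0.021, 0.98, -0.198, 0.367], [-1.0, 0.023, 0.01, 0.017], [0.014, 0.198, 0.98, 1.219], [0.0, 0.0, 0.0, 1.0]]
green_press [([208.0, 182.0], 0.85)]
green_hinge [([208.0, 156.0], 0.69)]
green_cupboard [([208.0, 157.0], 0.66)]
orange_cupboard [([304.0, 172.0], 0.95), ([188.0, 132.0], 0.72)]
clear_cup_rim [([270.0, 228.0], 0.65)]
flower_pot [([299.0, 138.0], 0.79)]
seed_jar [([188.0, 131.0], 0.88)]
spare_cup [([388.0, 250.0], 0.59)]
water_bottle [([405.0, 197.0], 0.97)]
small_pot [([117.0, 175.0], 0.58)]
scissors []
1.2 [ 9.92333978e-01  1.23585097e-01 -1.89211946e-06 -1.85615255e-05]
```

View pics/top0.png

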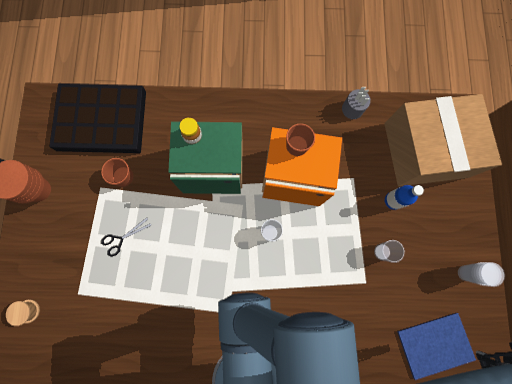

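View pics/scene0.png

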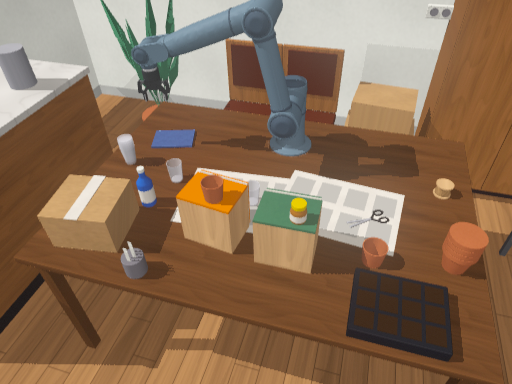

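The top view shows the green cupboard at (207,157), the orange one right of it at (304,165) with the clear cup in front at (270,230). The scene view agrees: both doors face the robot.

Run:
```python
from h import *
im=cv2.imread("pics/top0.png")
cv2.imwrite("pics/crop0.png",cv2.resize(im[105:255,155:355],None,fx=4,fy=4,interpolation=cv2.INTER_CUBIC))
for n,p,z in (("jar",(188,131),.26),("cup",(270,230),.09),("GL",(171,123),.22),("GR",(243,123),.22)): print(n,atz("top",p,z).round(3))
```

```text
jar [0.73  0.191 0.26 ]
cup [ 0.47  -0.055  0.09 ]
GL [0.769 0.25  0.22 ]
GR [0.774 0.037 0.22 ]
```

View pics/crop0.png

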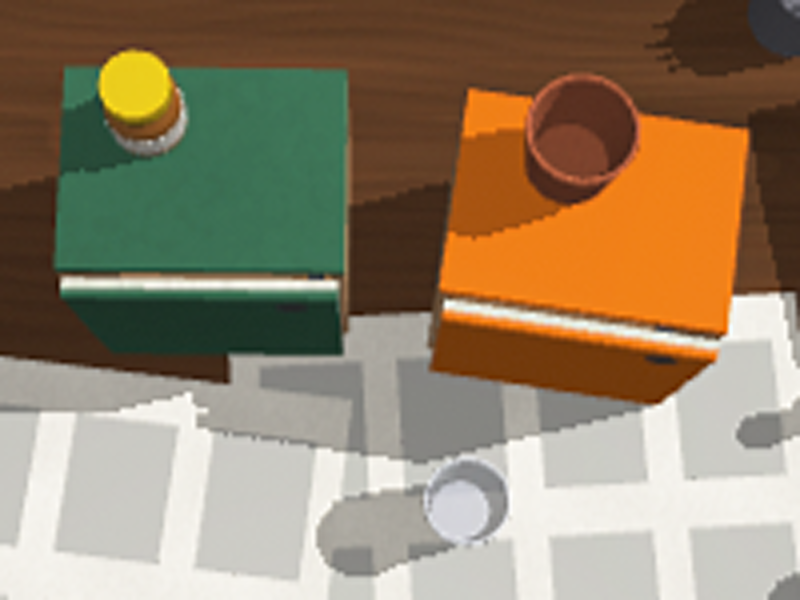

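Run:
```python
from h import *
f=lambda p:(155+p[0]/4-.4,105+p[1]/4-.4)
for n,p,z in (("Lfront",(62,297),.217),("Rfront",(338,300),.217),("TL",(66,67),.22),("TR",(347,70),.22),("BL",(57,268),.22),("BR",(344,272),.22),("mark",(292,306),.19),("O_L",(443,310),.217),("O_R",(716,360),.217),("OBL",(440,290),.22),("OBR",(725,333),.22),("cup",(466,490),.09)): print(n,atz("top",f(p),z).round(4))
s=r.state();print(s["position"],s["eef_rot"],s["wrist_force"],s["finger_gap"])
```

```text
Lfront [0.5993 0.2426 0.217 ]
Rfront [0.6018 0.0438 0.217 ]
TL [0.7739 0.2505 0.22  ]
TR [0.777  0.0418 0.22  ]
BL [0.6199 0.2469 0.22  ]
BR [0.622  0.0399 0.22  ]
mark [0.6027 0.0784 0.19  ]
O_L [ 0.5962 -0.0322  0.217 ]
O_R [ 0.564 -0.229  0.217]
OBL [ 0.6102 -0.0297  0.22  ]
OBR [ 0.5833 -0.2353  0.22  ]
cup [ 0.4792 -0.0586  0.09  ]
[ 0.15942879 -0.63015188  0.25628761] [ 9.92333978e-01  1.23585097e-01 -1.89211946e-06 -1.85615255e-05] [ 0.49380578 -0.05430922  0.16226367] 0.08525017920632304
```

Emit:
play_rows([
  [[0,0,0.5],[0.92,-0.6,-0.2],-1],
  [[0,0,0.5],[0.92,-0.6,-0.2],-1],
  [[0,0,0.5],[0.92,-0.6,-0.2],-1],
  [[0,0,0.5],[0.92,-0.6,-0.2],-1],
  [[0,0,0.5],[0.92,-0.6,-0.2],-1],
])

```text
t: 1.82
position: [0.3099, -0.4674, 0.2973]
eef_rot: [1.0, 0.001, 0.0, 0.001]
wrist_force: [0.0, -0.4, 0.2]
finger_gap: 0.0005
finger_force: 0.0
```

Emit:
play_rows([
  [[0,0,0],[0.5,-1,0],-1],
  [[0,0,0],[0.5,-1,0],-1],
  [[0,0,0],[0.5,-1,0],-1],
  [[0,0,0],[0.5,-1,0],-1],
  [[0,0,0],[0.5,-1,0],-1],
])

```text
t: 2.45
position: [0.4092, -0.268, 0.2962]
eef_rot: [1.0, 0.0, -0.0, 0.0]
wrist_force: [0.2, 0.9, -0.2]
finger_gap: -0.0002
finger_force: 0.0
```

Emit:
play_rows([
  [[0,0,0],[0.15,-1,0],-1],
  [[0,0,0],[0.15,-1,0],-1],
  [[0,0,0],[0.15,-1,0],-1],
  [[0,0,0],[0.15,-1,0],-1],
  [[0,0,0],[0.15,-1,0],-1],
])

```text
t: 3.08
position: [0.4394, -0.0697, 0.2963]
eef_rot: [1.0, -0.001, -0.0, 0.0]
wrist_force: [0.2, -0.1, 0.2]
finger_gap: -0.0001
finger_force: 0.0
```

Emit:
play_rows([
  [[0,1,0],[0.25,-0.7,0],-1],
  [[0,1,0],[0.25,-0.7,0],-1],
  [[0,1,0],[0.25,-0.7,0],-1],
  [[0,1,0],[0.25,-0.7,0],-1],
  [[0,1,0],[0.25,-0.7,0],-1],
  [[0,1,0],[0.25,-0.7,0],-1],
])

```text
t: 3.82
position: [0.4903, 0.0692, 0.2968]
eef_rot: [0.969, -0.002, 0.247, 0.001]
wrist_force: [0.7, 0.2, -0.3]
finger_gap: 0.0001
finger_force: 0.0
```

Run:
```python
from h import *
s=r.state();c=r.calibration("wrist");im=r.read_camera("wrist");cv2.imwrite("pics/w1.png",im)
print(s["position"],s["eef_rot"],s["t"],np.round(c["T"],3).tolist())
b=r.boxes_of("green_press","wrist");print([(x["location"],x["conf"]) for x in b])
for x in b:
    o,d=ray("wrist",x["location"]);print(o+d*(.601-o[0])/d[0])
```

```text
[0.49029519 0.06920478 0.29678634] [ 9.68940720e-01 -2.31567131e-03  2.47280860e-01  8.33578631e-04] 3.825 [[-0.004, 0.98, -0.197, 0.502], [-1.0, -0.003, 0.002, 0.069], [0.001, 0.197, 0.98, 0.437], [0.0, 0.0, 0.0, 1.0]]
[([188.9, 142.7], 0.64)]
[0.601      0.1340335  0.18616191]
```

View pics/w1.png

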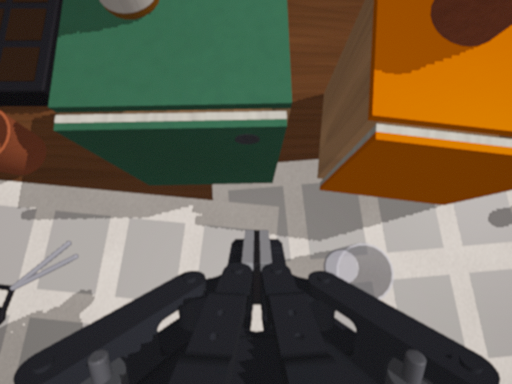

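The wrist view shows the mark at about (247,139) and the door's front top edge from (58,126) to (286,122). The network's (189,143) is only the door's middle.

Run:
```python
from h import *
o,d=ray("wrist",(247,139.5));print("mark at z.19",o+d*(.19-o[2])/d[2])
for p in ((58,127),(286,123)): print(atz("wrist",p,.217))
s=r.state();Rm=R.from_quat(s["eef_rot"]).as_matrix();tip=s["position"]+.025*Rm[:,2]
print("tip",tip,"axes",Rm.round(3).tolist())
for n,t in (("pre",(.575,.078,.190)),("touch",(.600,.078,.19)),("in",(.605,.078,.19))): print(n,(Rm.T@(np.array(t)-tip)/.2).round(3))
```

```text
mark at z.19 [0.60257575 0.07767686 0.19      ]
[0.60335672 0.23908137 0.217     ]
[0.60655983 0.04319735 0.217     ]
tip [0.50205807 0.06969065 0.2746514 ] axes [[0.878, -0.004, 0.479], [-0.003, -1.0, -0.002], [0.479, 0.0, -0.878]]
pre [ 0.117 -0.043  0.546]
touch [ 0.227 -0.044  0.606]
in [ 0.249 -0.044  0.618]
```

Emit:
play_rows([
  [[0,0,0],[0.1,-0.04,0.57],-1],
  [[0,0,0],[0.1,-0.04,0.57],-1],
  [[0,0,0],[0.1,-0.04,0.57],-1],
  [[0,0,0],[0.1,-0.04,0.57],-1],
])

```text
t: 4.42
position: [0.5622, 0.0784, 0.2068]
eef_rot: [0.969, -0.001, 0.248, 0.0]
wrist_force: [-0.4, -0.4, 0.7]
finger_gap: -0.0001
finger_force: 0.0
```

Run:
```python
from h import *
s=r.state();Rm=R.from_quat(s["eef_rot"]).as_matrix();print("tip",s["position"]+.025*Rm[:,2],s["wrist_force"])
im=r.read_camera("wrist");cv2.imwrite("pics/w2.png",im)
```

```text
tip [0.57421852 0.07837051 0.18488939] [-0.38762639 -0.38943319  0.66476065]
```

View pics/w2.png

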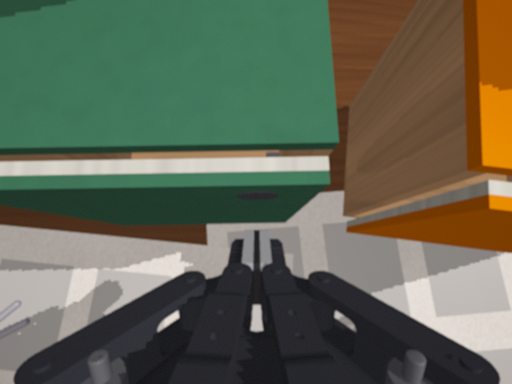

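The fingertips (col 257) line up with the mark at (258,196); I press now in small steps.

Emit:
play_rows([
  [[0,0,0],[0.044,0,0.024],-1],
  [[0,0,0],[0.053,0,0.029],-1],
  [[0,0,0],[0.062,0,0.034],-1],
  [[0,0,0],[0.062,0,0.034],-1],
])

```text
t: 4.97
position: [0.576, 0.0787, 0.2061]
eef_rot: [0.969, -0.001, 0.248, 0.0]
wrist_force: [0.2, -0.8, 0.3]
finger_gap: -0.0001
finger_force: 0.0
```

Emit:
play_rows([
  [[0,0,0],[0.009,0,0.005],-1],
  [[0,0,0],[0.018,0,0.01],-1],
  [[0,0,0],[0.018,0,0.01],-1],
])

```text
t: 5.35
position: [0.5802, 0.0787, 0.2057]
eef_rot: [0.969, -0.001, 0.247, 0.0]
wrist_force: [0.2, 0.4, 0.9]
finger_gap: -0.0001
finger_force: 0.0
```

Emit:
play_rows([
  [[0,0,0],[0.009,0,0.005],-1],
  [[0,0,0],[0.009,0,0.005],-1],
])

```text
t: 5.6
position: [0.582, 0.0787, 0.2056]
eef_rot: [0.969, -0.001, 0.247, 0.0]
wrist_force: [-1.3, -0.8, 1.0]
finger_gap: -0.0001
finger_force: 0.8
```

Emit:
play_rows([
  [[0,0,0],[0.004,0,0.002],-1],
  [[0,0,0],[0.009,0,0.005],-1],
  [[0,0,0],[0.009,0,0.005],-1],
])

```text
t: 5.98
position: [0.584, 0.0787, 0.2056]
eef_rot: [0.969, -0.001, 0.247, 0.0]
wrist_force: [-4.5, -0.3, 1.4]
finger_gap: -0.0002
finger_force: 2.1
```

Emit:
play_rows([
  [[0,0,0],[0.005,0,0.0025],-1],
  [[0,0,0],[0.005,0,0.0025],-1],
])

```text
t: 6.22
position: [0.5852, 0.0787, 0.2056]
eef_rot: [0.969, -0.001, 0.247, 0.0]
wrist_force: [-4.0, -1.6, 0.6]
finger_gap: -0.0001
finger_force: 1.8
```

Emit:
play_rows([
  [[0,0,0],[-0.25,0,-0.14],-1],
  [[0,0,0],[-0.5,0,-0.28],-1],
  [[0,0,0],[-0.6,0,-0.33],-1],
  [[0,0,0],[-0.4,0,-0.66],-1],
  [[0,0,0],[-0.4,0,-0.66],-1],
  [[0,0,0],[-0.4,0,-0.66],-1],
  [[0,0,0],[-0.4,0,-0.66],-1],
  [[0,0,0],[-0.4,0,-0.66],-1],
  [[0,0,0],[-0.4,0,-0.66],-1],
  [[0,0,0],[-0.4,0,-0.66],-1],
])

```text
t: 7.48
position: [0.4517, 0.079, 0.2828]
eef_rot: [0.969, -0.001, 0.247, 0.0]
wrist_force: [0.9, 0.2, -0.4]
finger_gap: 0.0004
finger_force: 0.0
```

Run:
```python
from h import *
s=r.state();print(s["position"],s["wrist_force"])
im=r.read_camera("top")
cv2.imwrite("pics/t3.png",np.hstack([cv2.resize(im[105:255,145:295],None,fx=2.66,fy=2.66,interpolation=cv2.INTER_CUBIC),cv2.resize(r.read_camera("wrist"),(400,399))]))
```

```text
[0.45169253 0.07899461 0.28276236] [ 0.93882707  0.20668713 -0.35846901]
```

View pics/t3.png

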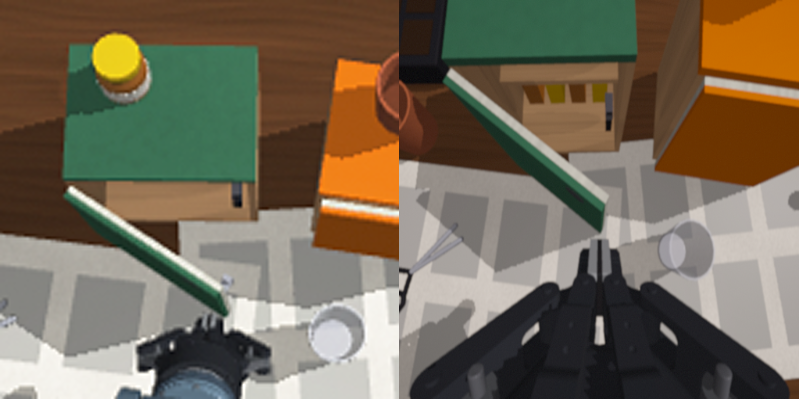

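The door sprang ajar (free edge at about (228,300) in the left crop, ~0.55 rad), the orange door is shut, the cup untouched.

Emit:
play_rows([
  [[0,0,0],[0.1,0,-0.18],-1],
  [[0,-1,0],[0.52,0,0.2],-1],
  [[0,-1,0],[0.52,0,0.2],-1],
  [[0,-1,0],[0.52,0,0.2],-1],
  [[0,-1,0],[0.52,0,0.2],-1],
  [[0,-1,0],[0.52,0,0.2],-1],
])

```text
t: 8.32
position: [0.5621, 0.0788, 0.2978]
eef_rot: [1.0, -0.001, 0.0, -0.0]
wrist_force: [-0.8, -0.1, 0.7]
finger_gap: -0.0003
finger_force: 0.0
```

Run:
```python
from h import *
s=r.state();print(s["position"],s["eef_rot"],s["wrist_force"],s["joint_positions"])
print("edge",atz("top",(230.7,219.7),.217))
cv2.imwrite("pics/w4.png",r.read_camera("wrist"))
```

```text
[0.56206095 0.07882557 0.29778427] [ 9.99999451e-01 -1.02831701e-03  1.97213691e-04 -3.87635943e-05] [-0.78682865 -0.05835828  0.68077675] [-6.04241441e-02  1.95494980e-02  1.72991997e+00  1.02441973e-04
  1.39173406e+00  1.51241059e+00]
edge [0.48498563 0.06427923 0.217     ]
```

View pics/w4.png

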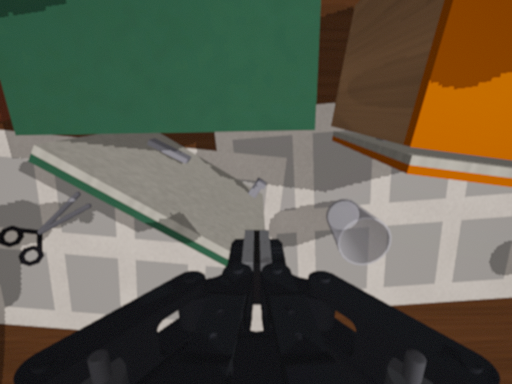

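Run:
```python
from h import *
for p in ((33,158),(225,263),(36,148),(230,250)): print(p,atz("wrist",p,.217).round(3))
print("carcass edge",atz("wrist",(250,132),.22).round(3))
```

```text
(33, 158) [0.603 0.242 0.217]
(225, 263) [0.516 0.104 0.217]
(36, 148) [0.611 0.238 0.217]
(230, 250) [0.528 0.1   0.217]
carcass edge [0.622 0.083 0.22 ]
```

Door outer top edge runs (33,158)→(225,263), giving ~0.56 rad; the finger is about 40 mm behind the inner face and 60 mm ahead of the carcass. Descend.

Emit:
play_rows([
  [[0,0,0],[0,0,0.25],-1],
  [[0,0,0],[0,0,0.5],-1],
  [[0,0,0],[0,0,0.5],-1],
  [[0,0,0],[0,0,0.5],-1],
])

```text
t: 8.88
position: [0.563, 0.0788, 0.2011]
eef_rot: [1.0, -0.001, 0.002, 0.0]
wrist_force: [-0.4, 0.2, 0.1]
finger_gap: 0.0003
finger_force: 0.0
```

Run:
```python
import numpy as np
H=np.array([.610,.243]);C0=np.array([.562,.079])
for t in (.56,.7,.85,1.0,1.15,1.3,1.45,1.57):
    h=.007+.011*np.cos(t)+.0145*np.sin(t)
    C=H+.16*np.array([-np.sin(t),-np.cos(t)])+h*np.array([np.cos(t),-np.sin(t)])
    d=(C-C0)/.2;print(t,C.round(3),"units x,y",d[0].round(2),-d[1].round(2))
```

```text
0.56 [0.545 0.095] units x,y -0.08 -0.08
0.7 [0.526 0.105] units x,y -0.18 -0.13
0.85 [0.506 0.119] units x,y -0.28 -0.2
1.0 [0.489 0.135] units x,y -0.37 -0.28
1.15 [0.474 0.155] units x,y -0.44 -0.38
1.3 [0.462 0.177] units x,y -0.5 -0.49
1.45 [0.454 0.201] units x,y -0.54 -0.61
1.57 [0.45  0.221] units x,y -0.56 -0.71
```

Emit:
play_rows([
  [[0,0,0],[-0.04,-0.04,0],-1],
  [[0,0,0],[-0.08,-0.08,0],-1],
  [[0,0,0],[-0.12,-0.1,0],-1],
  [[0,0,0],[-0.15,-0.12,0],-1],
  [[0,0,0],[-0.18,-0.13,0],-1],
  [[0,0,0],[-0.23,-0.165,0],-1],
  [[0,0,0],[-0.28,-0.2,0],-1],
  [[0,0,0],[-0.325,-0.24,0],-1],
  [[0,0,0],[-0.37,-0.28,0],-1],
  [[0,0,0],[-0.37,-0.28,0],-1],
])

```text
t: 10.12
position: [0.4873, 0.1355, 0.1976]
eef_rot: [1.0, -0.0, -0.001, 0.0]
wrist_force: [-0.1, 0.3, -0.1]
finger_gap: -0.0003
finger_force: 0.0
```

Emit:
play_rows([
  [[0,0,0],[-0.035,-0.05,0],-1],
  [[0,0,0],[-0.07,-0.1,0],-1],
  [[0,0,0],[-0.1,-0.155,0],-1],
  [[0,0,0],[-0.125,-0.21,0],-1],
  [[0,0,0],[-0.145,-0.27,0],-1],
  [[0,0,0],[-0.165,-0.33,0],-1],
  [[0,0,0],[-0.175,-0.36,0],-1],
  [[0,0,0],[-0.175,-0.36,0],-1],
  [[0,0,0],[-0.175,-0.36,0],-1],
])

```text
t: 11.25
position: [0.4533, 0.2068, 0.1977]
eef_rot: [1.0, -0.001, -0.0, 0.0]
wrist_force: [-0.6, -0.1, 0.8]
finger_gap: -0.0002
finger_force: 0.0
```

Run:
```python
from h import *
s=r.state();print(s["position"])
im=r.read_camera("top")
cv2.imwrite("pics/t5.png",np.hstack([cv2.resize(im[105:255,145:295],None,fx=2.66,fy=2.66,interpolation=cv2.INTER_CUBIC),cv2.resize(r.read_camera("wrist"),(400,399))]))
```

```text
[0.45328295 0.20682996 0.19767576]
```

View pics/t5.png

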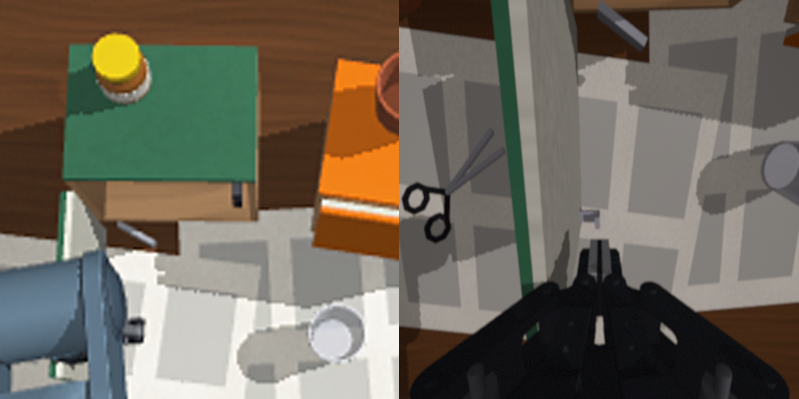

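The door is pushed nearly square, finger beside its inner face (edge from (497,0) to (527,270) in the right half). Measure the angle.

Run:
```python
from h import *
f=lambda p:((p[0]-400)*1.28,p[1]*384/399)
a=atz("wrist",f((493,2)),.217);b=atz("wrist",f((524,280)),.217);c=atz("wrist",f((508,2)),.217)
print(a,b,c,np.arctan2(a[0]-b[0],a[1]-b[1]))
```

```text
[0.56206541 0.24860615 0.217     ] [0.46662092 0.24656892 0.217     ] [0.56205814 0.24264739 0.217     ] 1.5494548839034015
```

About 1.55 rad: square. Back off sideways, then up.

Emit:
play_rows([
  [[0,0,0],[0,0.12,0],-1],
  [[0,0,0],[0,0.3,0],-1],
  [[0,0,0],[0,0.4,-0.2],-1],
  [[0,0,0],[0,0.4,-0.5],-1],
  [[0,0,0],[0,0.4,-0.8],-1],
  [[0,0,0],[0,0.6,-0.9],-1],
  [[0,0,0],[0,0.9,-0.9],-1],
  [[0,0,0],[0,0.9,-0.9],-1],
  [[0,0,0],[0,0.9,-0.9],-1],
  [[0,0,0],[0,0.9,-0.9],-1],
  [[0,0,0],[0,0.9,-0.9],-1],
])

```text
t: 12.72
position: [0.4531, 0.0279, 0.3779]
eef_rot: [1.0, -0.0, -0.0, -0.0]
wrist_force: [-0.1, -1.5, 1.1]
finger_gap: 0.0002
finger_force: 0.0
```

Run:
```python
from h import *
s=r.state();print(s["position"],s["wrist_force"],s["t"])
cv2.imwrite("pics/t6.png",np.vstack([cv2.resize(r.read_camera("top"),(400,300)),cv2.resize(r.read_camera("wrist"),(400,300))]))
```

```text
[0.4530789  0.02792303 0.37789345] [-0.08785916 -1.46965978  1.05894907] 12.725
```

View pics/t6.png

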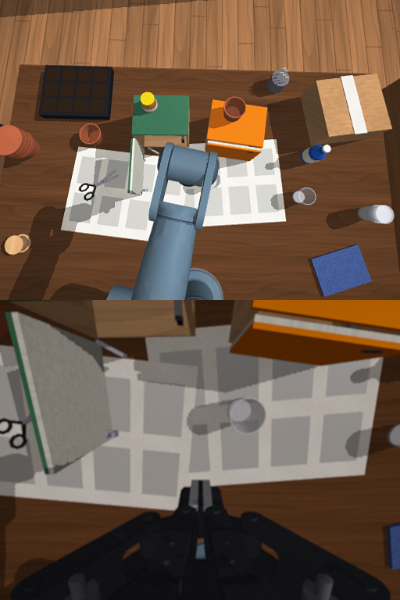

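The green door stands wide open at (135,165) in the top view, the orange one is shut, the cup in place, and the gripper is clear. A last angle check, then hand in.

Run:
```python
from h import *
f=lambda p:(p[0]*1.28,(p[1]-300)*1.28)
a=atz("wrist",f((8,315)),.217);b=atz("wrist",f((45,472)),.217)
t=np.arctan2(a[0]-b[0],a[1]-b[1]);print(a,b,t)
if 1.4<t<1.66: print(r.hand_in())
```

```text
[0.60494118 0.2463811  0.217     ] [0.41114193 0.24594447 0.217     ] 1.5685433623814462
the job is handed in; nothing more can be done
None
```

The green door was pressed, sprang ajar and was pushed open to about 1.57 rad (square). The orange cupboard stayed shut, no loose things were seen to move, and I handed the job in at about 13 s.

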